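Snap the sprung guide roller into its bracket

TASK

Fit the loose sprung guide roller into the bracket on the bench: pinch its two upright end plates together so that it shortens, lower it between the two cheeks, and let it spring out so that both end pins sit fully home in the two facing recesses. Let go of it, and leave the cup, the scraper and the nozzle where they are.

Things in the scene. Friction and masses are not known exactly. Their poses are not given: they have to be found in the camera images.
- roller: Loose sprung guide roller, 0.3 kg: two upright steel end plates square to its y, a low grey drum (26 mm dia, 28 long) against the -y plate, a pin out of each plate. Stands on the plates' feet; 138 mm long over the pins, 70 over the plates' outer faces. Origin: midway between the uncompressed plates, at foot level; z up. Fits either way round; its weight hangs below the pins, so seated it stays tabs up.
- plunger (a joint): How far the roller's +y plate and pin are pressed in towards the other, m: 0 fully out, 0.030 at the solid stop (then 40 mm over the plates, 108 mm over the pins), about 0.004 when seated in the bracket. The spring pushes back with 4 N at 0 and 10 N at 0.030.
- tab_fixed (a point): Middle of the outer face of the pinch tab on the roller's -y plate, 56 mm above the foot, 35 mm from the origin. Plates are 6 mm thick (along y) and 72 mm tall; width 36 mm at the foot, 30 mm up to 40 mm height, then 24 mm to the top (the tab).
- tab_sprung (a point): The same point on the +y plate, which slides inwards; the plates are alike.
- pin_fixed (a point): Tip, on its axis, of the pin on the roller's -y plate: round, 10 mm in diameter, rounded tip, stands 34 mm out of the plate, 30 mm above the feet.
- pin_sprung (a point): Tip, on its axis, of the same pin on the roller's +y plate (the sliding one).
- bracket: Aluminium bracket fixed to the bench: base plate 60 (x) by 170 (y) by 8 mm, two upright cheeks 44 mm wide (x) and 14 mm thick, tops 66 mm above the bench, inner faces 118 mm apart (59 mm either side of the origin). A blind recess in each inner face takes a pin. Seated, the roller's feet are 17 to 20 mm above the bench. Origin: centre of the underside; y from cheek to cheek, z up.
- recess_left (a point): Centre of the floor of the recess in the bracket's +y cheek, 67 mm along y from the origin, 50 mm up. The recess is round, 16 mm in diameter, 8 mm deep, with a 2 mm chamfer at its mouth, and closed above: a pin enters only sideways.
- recess_right (a point): Centre of the floor of the same recess in the bracket's -y cheek, 67 mm along -y, 50 mm up.
- clay_cup: Bystander: loose terracotta-coloured cup, 76 mm wide at the rim, 85 mm tall; origin at the centre of its underside.
- scraper: Bystander: loose spatula-like scraper lying flat on the bench; its x axis runs along it from handle to blade.
- nozzle: Bystander: loose white conical nozzle, 44 mm wide and 60 mm tall, standing on its wide end; origin at the centre of its underside.
Things that resemble listed ones, but are neither listed nor needed, are in the scene too. What is shaped like the roller but purple is not meant.

How it is judged:
By the outcome, as a careful person would: the job done as asked, in the order asked, and still so for the second after the job is handed in, with the robot touching nothing.
It also fails if it takes over 43 s, if anything falls off the work surface, if the arm or the gripper's body presses on something with over 40 N, if the wrist force passes 120 N, or if a joint passes its speed limit or range.

ROBOT

A 6-joint arm with a two-finger parallel gripper is mounted at the origin on the work surface. World frame = base frame: x ahead of the robot, y to its left, z up, the work surface at z = 0. Lengths are in mm, angles in rad, forces in N, time in s.
With the tool pointing down it reaches from about 300 to 775 mm from the base axis. Payload 14.6 kg.
Tool frame: the origin (TCP) lies at the very end of the fingers, on their centre line; the grasp point (between the pads) lies 19 mm behind it (grip_point_offset is the distance from the TCP to the grasp point, in mm); z points along the fingers, y is the line along which they close (so a half turn about z gives the same grasp; the last joint's range is limited). The gripper opens to 94 mm and grips with 3 to 60 N. Pads are 16 mm wide; open, the fingers measure 119 mm over their backs; the gripper's body (75 mm by 177 mm) begins 78 mm behind the grasp point.
Start: joints at [-1.25, 0.3, 1.521, -0, 1.321, -0.067], TCP at [207.976, -509.151, 205.446] pointing down, gripper open.
Joint ranges: [-3.03, 3.03], [-0.79, 2.21], [0.23, 2.52], [-1.04, 4.18], [0, 3.07], [-2.55, 2.55]. Speed limits (rad/s): [2.22, 2.22, 2.57, 3.14, 3.14, 3.14].

INTERFACE

Orientations are given as [roll, pitch, yaw] about the fixed x, y, z axes, in that order (R = Rz(yaw) Ry(pitch) Rx(roll)).
In Python, from cell import read_state, camera, camera_info, sign_off, grip_point_offset gives the robot as it stands.
- The arm moves only by the shell command python3 -m handwheel 'ROWS' [FORCE]. ROWS is text: rows parted by semicolons, each of 5 numbers parted by spaces: the shift along the world's x, y, z in units of 40 mm (1.0 is 40 mm), then the turn about the world's z in units of 5 degrees (1.0 is 5 degrees), then the closure, from 0 (fully open) to 1 (shut). In form: dx dy dz yaw gripper; .... A call has 1 to 12 rows; each row shifts and turns the commanded pose from where the row before left it; what a row does not reach is not made up. A row lasts 1/12 s, in which the tool goes at most 41.7 mm and 7.16 degrees, less where a joint would pass 70% of its speed; a pose out of reach is approached as far as the arm can. A call is refused whole if a number of a shift passes 1 or a number of a turn 1, either way. A call with a gripper value outside its range is refused whole. The fingers move at their own pace and stop on an object; FORCE is the grip in N (left out, the last holds). Time passes only in rows, so rows that do not move let the fingers close. It gives the time, the measured TCP pose, the force, the opening and the grip force at its end, in the units of the state.
- read_state(): the state, without advancing time (a new reading comes with each control period).
- camera(name): name is "scene" or "top" or "wrist"; returns (picture, depth): 420x560x3 uint8, red, green, blue; 420x560 float32, mm along the optical axis (not along the pixel's ray), 0 where there is no reading.
- camera_info(name): a dict with "intrinsics" (3x3 intrinsics, pixels), "k1" (the pictures are not rectified: a ray, as slopes to the right and down, at radius r is drawn at 1 + k1 r^2 times it, then the intrinsics apply), "world_from_camera" (4x4, takes a point from camera to world coordinates). Camera axes: x right, y down, z forward; pixel columns grow to the right and rows downward; lengths in mm; the calibration is good to about 2 mm. A picture is of the moment at which its call begins: read the wrist's pose just before it. camera_info takes no time and is no camera call; for the wrist camera it gives the pose at the moment of the call.
- sign_off(): hands the job in; it is judged then, once.
The state is a dict: "clock": time; "joints": joint angles; "qd": joint speeds; "effort": joint torques, N m; "eef_pos": TCP position; "eef_rot": TCP orientation; "wrist_force": force on the tool from outside, world axes, zero at the start; "moment": the same for the moment, N m; "finger_gap": finger opening in mm; "finger_force": force on a finger pad.
Only numpy, scipy, OpenCV 4.12 (cv2) and the standard library are available. Lean on these libraries where they do the work, as an engineer would, in place of code of your own. Each camera call takes 0.05 s, during which the arm holds its last target. There are 200 camera calls.

## Working session

There is one attempt and no reset: what is moved stays moved. The work goes in short steps, Python scripts to look and compute and a shell command to move; the robot and the scene stay as the last step left them, time stands still between calls to the robot, and variables do not carry over. Pictures are saved under pics/ and viewed, at most 10 in all, crops included, and the job is handed in when it is done.

```bash
mkdir -p pics; cat > h.py <<'E'
import numpy as np, cv2
from cell import *
def cloud(name):
    info=camera_info(name); im,d=camera(name)
    K=np.array(info["intrinsics"]);k1=info["k1"];T=np.array(info["world_from_camera"])
    v,u=np.mgrid[0:420,0:560].astype(np.float32)
    p=cv2.undistortPoints(np.stack([u.ravel(),v.ravel()],1)[:,None],K,np.array([k1,0,0,0.]))[:,0].reshape(420,560,2)
    P=np.dstack([p*d[...,None],d])@T[:3,:3].T+T[:3,3]
    P[d==0]=np.nan
    return im,d,P,T
E
python3 - <<'E'
from h import *
s=read_state();print(s)
ims=[]
for n in("top","scene"):
    im,d,P,T=cloud(n);np.savez(f"/tmp/{n}.npz",im=im,d=d,P=P,T=T)
    cv2.imwrite(f"pics/{n}1.png",im[...,::-1]);print(n,T.round(3).tolist(),camera_info(n)["k1"],camera_info(n)["intrinsics"])
E
```

```text
{'clock': 0.0, 'joints': array([-1.24963153e+00,  3.00458197e-01,  1.52159632e+00, -3.05377200e-06,
        1.32070377e+00, -6.65944771e-02]), 'qd': array([-1.50626075e-03, -2.35074995e-03,  1.10848389e-03,  1.24582002e-04,
       -4.65917566e-04, -1.45620137e-05]), 'effort': array([ 4.41848943e-04, -5.31808448e+01, -3.52735376e+01,  7.08719459e-02,
        2.44613987e-02, -8.55178951e-05]), 'eef_pos': array([ 207.87703811, -508.91033007,  204.88696637]), 'eef_rot': array([-3.14042941e+00, -7.46159508e-05,  3.87759985e-01]), 'wrist_force': array([-0.5368464 ,  0.2654565 ,  0.11823219]), 'moment': array([-0.03008387, -0.01859844, -0.00661184]), 'finger_force': 0.0, 'finger_gap': 93.95994851871312}
top [[-0.008, -0.997, 0.078, 465.932], [-1.0, 0.009, 0.004, -2.229], [-0.005, -0.078, -0.997, 1367.462], [0.0, 0.0, 0.0, 1.0]] -0.0666584881090434 [[539.37332583   0.         275.6592578 ]
 [  0.         539.37332583 211.47541665]
 [  0.           0.           1.        ]]
scene [[0.451, 0.668, -0.592, 1108.821], [0.892, -0.346, 0.291, -256.903], [-0.01, -0.659, -0.752, 740.819], [0.0, 0.0, 0.0, 1.0]] -0.022036797709226986 [[429.84183478   0.         284.05885659]
 [  0.         429.84183478 215.66388393]
 [  0.           0.           1.        ]]
```

View pics/top1.png

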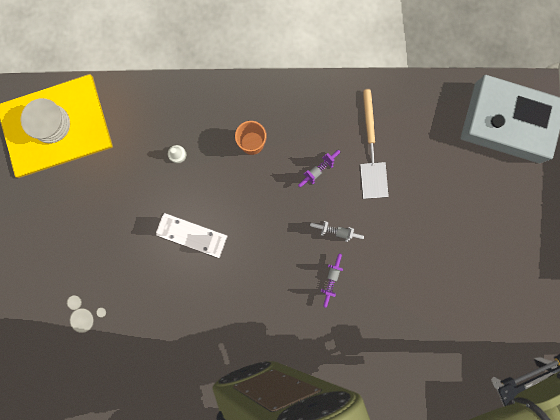

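View pics/scene1.png

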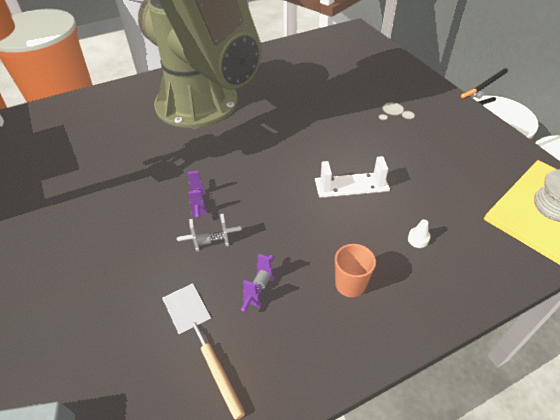

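The top view shows the silver roller at about (337,231), with pin tips at (312,226) and (363,237). The bracket is at (192,235), and the purple decoys are at (320,170) and (333,280). Next I measure both from the depth clouds.

```bash
python3 - <<'E'
from h import *
for n,boxr,boxb in(("top",(300,375,215,250),(145,235,205,262)),("scene",(172,247,208,258),(308,395,150,203))):
    D=np.load(f"/tmp/{n}.npz");P=D["P"];im=D["im"].astype(int)
    def sel(b):
        m=np.zeros((420,560),bool);m[b[2]:b[3],b[0]:b[1]]=1;return m
    purple=(im[...,1]+25<im[...,2])
    t=P[380:400,300:310] if 0 else None
    for nm,b,lo,hi in(("tabs",boxr,50,80),("pins",boxr,20,45),("cheek",boxb,58,75),("base",boxb,4,14)):
        m=sel(b)&(P[...,2]>lo)&(P[...,2]<hi)&~purple
        k,l,st,c=cv2.connectedComponentsWithStats(m.astype(np.uint8))
        for i in range(1,k):
            if st[i,4]<6: continue
            q=P[l==i]; r=cv2.minAreaRect(q[:,:2].astype(np.float32))
            print(n,nm,c[i].round(1),st[i,4],"mean",q.mean(0).round(1),"z",q[:,2].min().round(1),q[:,2].max().round(1),"rect",np.round(r[0],1),np.round(r[1],1),round(r[2],1))
E
```

```text
top tabs [325.  226.6] 33 mean [ 530.  -115.6   70.6] z 53.1 77.8 rect [ 529.9 -116. ] [ 6.3 22.9] 74.8
top tabs [350.7 233.2] 38 mean [ 513.6 -177.4   69. ] z 50.2 76.2 rect [ 513.8 -178. ] [ 6.2 24.5] 76.9
top pins [317.1 226.2] 61 mean [533.  -99.1  34.3] z 23.3 43.2 rect [528.9 -98.7] [37.9 21. ] 78.6
top pins [340.8 232. ] 150 mean [ 518.4 -158.5   27.4] z 20.0 44.7 rect [ 519.6 -150.4] [53.9 28.5] 77.9
top pins [357.7 235.9] 46 mean [ 508.1 -199.4   33.6] z 27.5 39.0 rect [ 508.2 -199.7] [27.3  9.7] 74.8
top cheek [162.1 225.2] 103 mean [537.1 278.7  65.4] z 59.0 72.7 rect [537.4 278.5] [14.7 42.9] 71.5
top cheek [212.6 243.4] 112 mean [492.  155.8  66.1] z 59.2 73.3 rect [491.9 155.8] [14.7 43.8] 69.6
top base [163.3 207.3] 6 mean [585.8 288.9   4.9] z 4.1 6.8 rect [585.4 289.6] [9.8 2.6] 89.5
top base [192.  235.2] 1190 mean [514.2 215.    8.4] z 4.0 14.0 rect [515.1 220.2] [181.9  67.3] 69.5
top base [225.4 251.4] 9 mean [472.7 130.6   5.7] z 4.1 7.3 rect [471.8 131. ] [ 7.2 12.6] 45.5
scene tabs [222.9 221. ] 45 mean [ 534.7 -115.7   68.3] z 51.5 75.0 rect [ 530.8 -114.7] [ 5.7 24.9] 75.4
scene tabs [192.  226.5] 60 mean [ 518.1 -177.2   66.7] z 50.6 75.0 rect [ 515.2 -176.4] [ 6.  24.3] 72.7
scene pins [208.  235.3] 377 mean [ 525.  -150.5   30.1] z 20.1 44.5 rect [ 523.4 -146.7] [136.5  30. ] 75.2
scene cheek [381.3 163.9] 113 mean [538.3 277.8  65.6] z 58.1 70.0 rect [535.1 279.7] [15.2 49.4] 69.9
scene cheek [326.7 168.9] 107 mean [495.  156.1  65.8] z 58.4 69.7 rect [491.9 157.8] [14.3 49.3] 70.1
scene base [350.9 184.6] 1060 mean [518.1 214.1   9.1] z 4.0 14.0 rect [511.7 220.8] [171.1  70.3] 69.4
```

```bash
python3 -m handwheel '0.5 0.58 0 -0.5 0;0.5 0.58 0 -0.5 0;0.5 0.58 0 -0.5 0;0.5 0.58 0 -0.5 0;0.5 0.58 0 -0.5 0;0.5 0.58 0 -0.5 0;0.5 0.58 0 -0.5 0;0.5 0.58 0 -0.5 0;0.5 0.58 0 -0.5 0;0.5 0.58 0 -0.5 0;0.5 0.58 0 -0.5 0;0.5 0.58 0 -0.5 0' 20
python3 -m handwheel '0.45 0.5 0 -0.35 0;0.45 0.5 0 -0.35 0;0.45 0.5 0 -0.35 0;0.45 0.5 0 -0.35 0;0 0 0 0 0;0 0 0 0 0;0 0 0 0 0'
cat > look.py <<'E'
from h import *
import sys
im,d,P,T=cloud("wrist");s=read_state();print(s["clock"],s["eef_pos"].round(1),np.degrees(s["eef_rot"]).round(2),"F",s["wrist_force"].round(1),s["finger_gap"],s["finger_force"])
cv2.imwrite(f"pics/{sys.argv[1]}.png",im[...,::-1]);np.savez(f"/tmp/{sys.argv[1]}.npz",im=im,d=d,P=P,T=T);print(T.round(3).tolist())
E
python3 look.py w1
```

```text
clock: 1.1
eef_pos: [448.7, -229.4, 205.3]
eef_rot: [-3.141, 0.0, -0.138]
wrist_force: [0.9, -0.6, -0.2]
finger_gap: 94.0
finger_force: 0.0
clock: 1.68
eef_pos: [519.5, -151.0, 205.1]
eef_rot: [3.142, 0.001, -0.257]
wrist_force: [-0.6, -0.1, -0.2]
finger_gap: 94.0
finger_force: 0.0
1.7333 [ 519.4 -151.3  205.3] [ 1.800e+02  3.000e-02 -1.479e+01] F [-0.5  0.1 -0.2] 94.06875982253804 0.0
[[-0.255, -0.929, -0.269, 596.966], [-0.967, 0.245, 0.071, -172.55], [0.0, 0.278, -0.961, 384.372], [0.0, 0.0, 0.0, 1.0]]
```

View pics/w1.png

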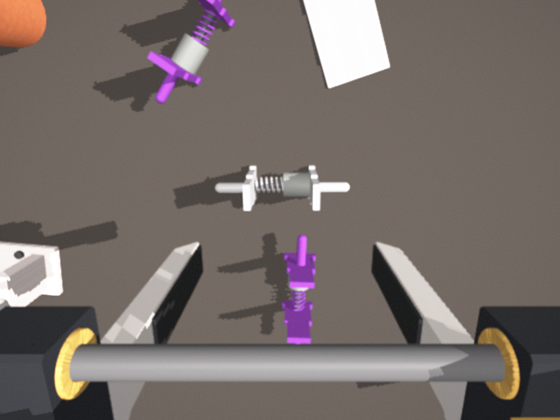

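```bash
cat > seg.py <<'E'
from h import *
import sys
D=np.load(f"/tmp/{sys.argv[1]}.npz");P=D["P"];im=D["im"].astype(int)
cx,cy,R=map(float,sys.argv[2:5])
base=(im[...,1]+25>=im[...,2])&(np.hypot(P[...,0]-cx,P[...,1]-cy)<R)
for a in sys.argv[5:]:
    lo,hi=map(float,a.split(","))
    m=base&(P[...,2]>lo)&(P[...,2]<hi)
    k,l,st,c=cv2.connectedComponentsWithStats(m.astype(np.uint8))
    for i in range(1,k):
        if st[i,4]<25: continue
        q=P[l==i]; r=cv2.minAreaRect(q[:,:2].astype(np.float32))
        print(a,c[i].round(0),st[i,4],"mean",q.mean(0).round(1),"zpct",np.percentile(q[:,2],[2,50,98]).round(1),"rect",np.round(r[0],1),np.round(r[1],1),round(r[2],1))
E
python3 seg.py w1 522 -146.5 85 48,90 66,90 25,45
```

```text
48,90 [315. 194.] 242 mean [ 514.1 -177.5   68.1] zpct [51.6 71.6 73.4] rect [ 512.  -177.5] [ 6.1 24.3] 75.3
48,90 [247. 195.] 266 mean [ 529.3 -116.7   67.8] zpct [50.3 71.6 73.5] rect [ 528.1 -115.7] [ 6.2 24.3] 75.1
66,90 [315. 196.] 187 mean [ 512.8 -177.5   71.5] zpct [66.2 72.  73.4] rect [ 512.  -177.5] [ 6.1 24.3] 75.5
66,90 [246. 197.] 193 mean [ 528.3 -115.9   71.8] zpct [67.1 71.9 73.6] rect [ 528.1 -115.6] [ 6.1 24.3] 75.2
25,45 [251. 183.] 96 mean [ 533.4 -118.7   37.1] zpct [25.9 38.2 44.7] rect [ 528.  -116.9] [ 5.8 30.2] 80.2
25,45 [298. 186.] 557 mean [ 517.1 -163.3   29.3] zpct [25.2 28.4 42.4] rect [ 518.8 -163.3] [31.6 30.6] 64.3
25,45 [229. 187.] 270 mean [534.1 -95.   33.8] zpct [30.1 34.1 35.9] rect [533.8 -94.7] [28.5  9.5] 75.5
25,45 [333. 187.] 254 mean [ 507.5 -198.2   34.1] zpct [31.1 34.3 36.1] rect [ 507.2 -198.4] [30.   8.5] 74.3
```

The wrist view shows the roller at (282,187), drum to the right and tabs at (247,195) and (315,194). This puts its centre at (520,-146.6) with its axis at 75.3°. Now I descend and pinch.

```bash
python3 -m handwheel '0.015 0.12 -0.5 0 0;0 0 -0.5 0 0;0 0 -0.5 0 0;0 0 -0.5 0 0;0 0 -0.5 0 0;0 0 -0.5 0 0;0 0 -0.5 0 0;0 0 -0.3 0 0;0 0 -0.2 0 0;0 0 -0.1 0 0;0 0 0 0 0;0 0 0 0 0' 20
python3 -m handwheel '0 0 0 0 0.2;0 0 0 0 0.2;0 0 0 0 0.3;0 0 0 0 0.3;0 0 0 0 0.4;0 0 0 0 0.4;0 0 0 0 0.5;0 0 0 0 0.5;0 0 0 0 0.6;0 0 0 0 0.6;0 0 0 0 0.6;0 0 0 0 0.6'
python3 look.py w2; python3 seg.py w2 520 -146.6 85 48,90 25,45
```

```text
clock: 2.73
eef_pos: [520.9, -146.2, 42.2]
eef_rot: [3.142, -0.001, -0.258]
wrist_force: [0.6, -0.0, 0.0]
finger_gap: 94.0
finger_force: 0.0
clock: 3.73
eef_pos: [520.8, -146.1, 41.8]
eef_rot: [3.141, -0.001, -0.258]
wrist_force: [-0.3, -0.7, 6.0]
finger_gap: 39.7
finger_force: 20.0
3.7833 [ 520.8 -146.1   41.8] [ 1.7999e+02 -4.0000e-02 -1.4780e+01] F [-0.8 -0.   5.6] 39.44481659031103 19.978663441725075
[[-0.256, -0.929, -0.267, 597.966], [-0.967, 0.246, 0.07, -167.58], [0.0, 0.277, -0.961, 221.133], [0.0, 0.0, 0.0, 1.0]]
48,90 [332. 273.] 2168 mean [ 520.  -168.6   70.9] zpct [49.8 71.9 89.1] rect [ 514.5 -169.2] [18.4 25.1] 75.4
48,90 [241. 273.] 2150 mean [ 530.7 -127.9   70.8] zpct [49.8 71.9 89.1] rect [ 525.9 -124.7] [18.1 25.1] 75.7
25,45 [286. 244.] 1977 mean [ 523.4 -147.6   30.7] zpct [25.3 28.8 43.5] rect [ 520.1 -146.9] [39.9 30.9] 75.7
25,45 [215. 249.] 583 mean [ 532.4 -107.4   33.5] zpct [29.3 33.7 43.1] rect [ 530.9 -111.6] [33.4 11. ] 85.5
25,45 [358. 248.] 608 mean [ 512.  -187.    33.7] zpct [29.8 33.8 43.3] rect [ 512.5 -183.3] [33.1 10.7] 66.5
```

View pics/w2.png

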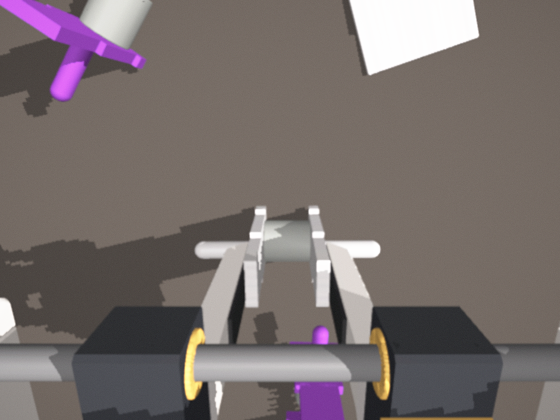

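The roller is pinched to its solid stop (gap 39.5 mm) and is centred in the fingers, with its drum at (287,243). Next I lift and carry it above the bracket.

```bash
python3 -m handwheel '0 0 0.1 0 0.6;0 0 0.2 0 0.6;0 0 0.4 0 0.6;0 0 0.5 0 0.6;0 0 0.5 0 0.6;0 0 0.5 0 0.6;0 0 0.5 0 0.6;0 0 0.5 0 0.6;0 0.2 0.3 0 0.6;0 0.4 0.1 0 0.6;0 0.5 0 0 0.6;0 0.5 0 0 0.6'
python3 -m handwheel '0 0.6 0 -0.1 0.6;0 0.7 0 -0.1 0.6;0 0.7 0 -0.1 0.6;0 0.7 0 -0.1 0.6;0 0.7 0 -0.1 0.6;0 0.7 0 -0.1 0.6;0 0.7 0 -0.1 0.6;0 0.7 0 -0.1 0.6;0 0.7 0 -0.1 0.6;-0.05 0.6 0 -0.1 0.6;-0.05 0.4 0 -0.1 0.6;-0.05 0.3 0 -0.02 0.6'
python3 -m handwheel '0 0 0 0 0.6;0 0 0 0 0.6;0 0 0 0 0.6'
python3 look.py w3; python3 seg.py w3 514 218 120 58,72 4,13 95,160
```

```text
clock: 4.78
eef_pos: [520.2, -80.8, 185.6]
eef_rot: [-3.141, 0.0, -0.259]
wrist_force: [-0.9, 0.5, -3.8]
finger_gap: 39.6
finger_force: 20.0
clock: 5.78
eef_pos: [513.7, 219.9, 185.1]
eef_rot: [3.141, 0.001, -0.355]
wrist_force: [-0.2, -0.8, -3.7]
finger_gap: 39.7
finger_force: 20.0
clock: 6.03
eef_pos: [514.5, 217.4, 185.4]
eef_rot: [3.141, 0.0, -0.356]
wrist_force: [0.1, 0.8, -2.8]
finger_gap: 39.3
finger_force: 20.0
6.0833 [514.6 217.3 185.4] [ 1.7998e+02  1.0000e-02 -2.0420e+01] F [-0.4  0.5 -2.8] 39.51435073658447 19.971092389896512
[[-0.349, -0.9, -0.26, 589.43], [-0.937, 0.335, 0.096, 188.365], [0.001, 0.277, -0.961, 364.641], [0.0, 0.0, 0.0, 1.0]]
58,72 [211. 202.] 885 mean [536.  279.5  65.6] zpct [59.  66.  67.6] rect [535.4 280.4] [14.7 44.6] 70.2
58,72 [359. 201.] 875 mean [491.1 156.7  65.6] zpct [59.5 66.  67.4] rect [489.9 156.5] [14.5 44.5] 70.4
4,13 [285. 185.] 6838 mean [516.1 216.9   8.3] zpct [ 6.4  8.1 12. ] rect [512.8 218.4] [170.2  60.3] 69.8
95,160 [260. 212.] 137 mean [534.4 226.7 151.2] zpct [143.4 151.5 159.1] rect [532.5 227.7] [6.  9.1] 69.9
95,160 [312. 212.] 133 mean [523.1 195.7 151.7] zpct [144.3 151.7 159.2] rect [521.1 196. ] [6.  8.7] 69.4
```

View pics/w3.png

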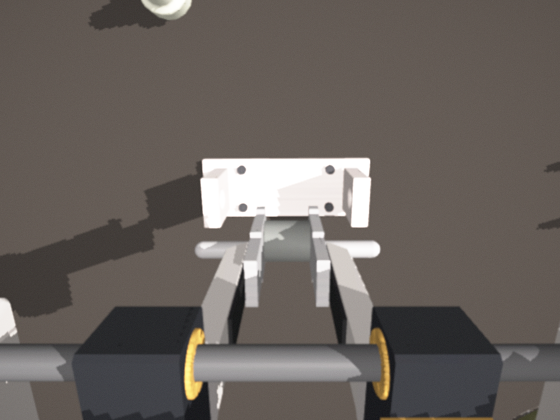

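Bracket centre by wrist camera is (512.7,218.4) with its axis at 69.8°. The picture shows pins at (200,249) and (375,249), held level, with the cheeks at (212,200) and (358,200) below. Next I measure where the roller sits in the hand.

```bash
python3 seg.py w3 514 218 85 168,182 208,222 162,167; python3 - <<'E'
from h import *
D=np.load("/tmp/w3.npz");P=D["P"];u=None
a=np.radians(69.8);ax=np.array([np.cos(a),np.sin(a)]);pp=np.array([ax[1],-ax[0]])
C=np.array([512.7,218.4])
for nm,t in(("tcp",[514.6,217.3]),):print(nm,(t-C)@ax,(t-C)@pp)
q=P[(P[...,2]>160)&(P[...,2]<185)];s=(q[:,:2]-C)@ax;t=(q[:,:2]-C)@pp
for lo,hi in((-60,-38),(-38,-24),(24,38),(38,60)):
    m=(s>lo)&(s<hi)&(abs(t)<20)
    if m.sum():print(lo,hi,m.sum(),"s",np.percentile(s[m],[1,99]).round(1),"t",np.percentile(t[m],[1,50,99]).round(1),"z",np.percentile(q[m,2],[1,99]).round(1))
E
```

```text
168,182 [287. 244.] 1772 mean [516.1 215.7 172.2] zpct [168.3 172.  180.8] rect [513.9 216.7] [39.9 30.8] 70.0
168,182 [214. 249.] 583 mean [529.9 254.9 176.8] zpct [172.  177.3 179.3] rect [527.3 251.6] [30.8  9.8] 71.6
168,182 [359. 248.] 589 mean [501.5 177.  177. ] zpct [173.2 177.4 179.3] rect [501.4 180.8] [31.6  9.8] 68.1
208,222 [244. 276.] 1125 mean [524.2 233.8 215.1] zpct [208.5 215.4 221.5] rect [522.1 238.2] [18.3 24.5] 69.9
208,222 [328. 276.] 1138 mean [510.5 197.  215.3] zpct [208.6 215.5 221.4] rect [506.2 195.1] [18.1 24.9] 70.0
162,167 [284. 225.] 288 mean [525.6 214.1 164.8] zpct [162.1 165.  166.9] rect [525.8 215.7] [33.8  5.2] 64.8
162,167 [315. 220.] 28 mean [522.  195.7 164.4] zpct [162.4 164.5 166.7] rect [521.8 195.6] [6.  0.9] 74.8
tcp -0.376275746938298 2.162964762141521
-60 -38 453 s [-53.9 -38.2] t [-2.3  3.5  6.9] z [173.3 179.5]
-38 -24 132 s [-37.7 -24.7] t [1.4 6.  7. ] z [172.7 179.1]
24 38 200 s [24.5 38. ] t [-2.   5.5  6.6] z [171.1 179.4]
38 60 372 s [38.3 51.6] t [-2.7  3.2  6.6] z [173.3 179.4]
```

```bash
python3 -m handwheel '-0.02 0.02 -0.1 0.02 0.6;-0.02 0.02 -0.2 0 0.6;0 0 -0.3 0 0.6;0 0 -0.3 0 0.6;0 0 -0.3 0 0.6;0 0 -0.3 0 0.6;0 0 -0.2 0 0.6;0 0 -0.1 0 0.6;0 0 0 0 0.6;0 0 0 0 0.6;0 0 0 0 0.6'
python3 look.py w4;  python3 seg.py w4 513 218 120 63,69 4,13; python3 - <<'E'
from h import *
D=np.load("/tmp/w4.npz");P=D["P"]
a=np.radians(69.8);ax=np.array([np.cos(a),np.sin(a)]);pp=np.array([ax[1],-ax[0]])
C=np.array([512.7,218.4]);z=read_state()["eef_pos"]
print("tcp",(z[:2]-C)@ax,(z[:2]-C)@pp)
q=P[(P[...,2]>z[2]-18)&(P[...,2]<z[2]-3)];s=(q[:,:2]-C)@ax;t=(q[:,:2]-C)@pp
for lo,hi in((-60,-38),(38,60)):
    m=(s>lo)&(s<hi)&(abs(t)<20)
    if m.sum():print(m.sum(),"s",np.percentile(s[m],[1,99]).round(1),"t",np.percentile(t[m],[1,50,99]).round(1),"z",np.percentile(q[m,2],[1,99]).round(1))
E
```

```text
clock: 7.0
eef_pos: [513.3, 219.8, 114.1]
eef_rot: [-3.141, -0.001, -0.354]
wrist_force: [0.5, -0.5, -3.6]
finger_gap: 39.3
finger_force: 20.0
7.05 [513.3 219.8 114.1] [-1.7996e+02 -5.0000e-02 -2.0280e+01] F [-0.9  0.  -2.6] 39.66010002441446 19.971069213934243
[[-0.347, -0.901, -0.259, 588.043], [-0.938, 0.334, 0.096, 190.732], [-0.001, 0.276, -0.961, 293.433], [0.0, 0.0, 0.0, 1.0]]
63,69 [190. 225.] 1213 mean [537.8 279.6  66. ] zpct [64.  66.  67.3] rect [535.3 280.3] [14.4 44.7] 69.7
63,69 [384. 224.] 1233 mean [492.1 155.5  66. ] zpct [64.2 66.  67.4] rect [489.9 156.5] [14.7 44.6] 70.0
4,13 [288. 197.] 9045 mean [519.  215.7   8.3] zpct [ 6.5  8.1 12.2] rect [512.8 218.7] [170.2  60.7] 69.7
tcp 1.4868410380964716 0.10886044953985097
399 s [-52.3 -38.1] t [-4.1  1.7  5. ] z [101.7 108.3]
430 s [38.1 53.3] t [-4.8  1.2  4.6] z [102.2 108.3]
```

View pics/w4.png

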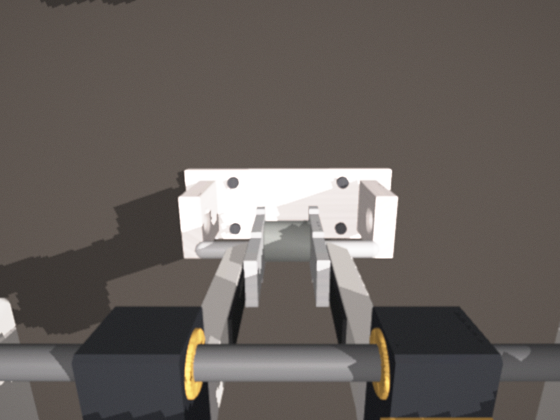

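The pins at (200,249) and (375,249) lie between the cheeks, centred to about 0.5 mm on both axes. I lower another 52 mm.

```bash
python3 -m handwheel '0 -0.01 -0.1 0 0.6;0 0 -0.15 0 0.6;0 0 -0.2 0 0.6;0 0 -0.2 0 0.6;0 0 -0.2 0 0.6;0 0 -0.2 0 0.6;0 0 -0.15 0 0.6;0 0 -0.1 0 0.6;0 0 0 0 0.6;0 0 0 0 0.6;0 0 0 0 0.6'
python3 look.py w5;  python3 - <<'E'
from h import *
D=np.load("/tmp/w5.npz");P=D["P"]
a=np.radians(69.8);ax=np.array([np.cos(a),np.sin(a)]);pp=np.array([ax[1],-ax[0]])
C=np.array([512.7,218.4]);z=read_state()["eef_pos"]
q=P[(P[...,2]>z[2]-18)&(P[...,2]<z[2]-3)];s=(q[:,:2]-C)@ax;t=(q[:,:2]-C)@pp
for lo,hi in((-56,-38),(38,56)):
    m=(s>lo)&(s<hi)&(abs(t)<20)
    if m.sum():print(m.sum(),"s",np.percentile(s[m],[1,99]).round(1),"t",np.percentile(t[m],[1,50,99]).round(1),"z",np.percentile(q[m,2],[1,99]).round(1))
E
```

```text
clock: 7.97
eef_pos: [513.2, 219.3, 61.8]
eef_rot: [-3.141, -0.001, -0.354]
wrist_force: [0.1, -0.5, -3.3]
finger_gap: 39.6
finger_force: 20.0
8.0167 [513.2 219.4  61.9] [-1.7997e+02 -4.0000e-02 -2.0280e+01] F [ 0.7  0.1 -4.3] 39.65294012938592 19.971057060174644
[[-0.347, -0.901, -0.259, 588.015], [-0.938, 0.334, 0.096, 190.323], [-0.0, 0.277, -0.961, 241.154], [0.0, 0.0, 0.0, 1.0]]
417 s [-52.8 -38.1] t [-3.9  1.8  5.1] z [49.7 55.9]
417 s [38.1 52.8] t [-4.6  1.2  4.7] z [50.  55.8]
```

View pics/w5.png

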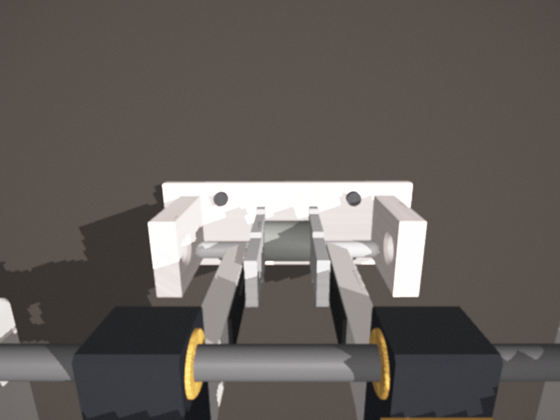

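Both pin tips, at (198,249) and (378,249), face the recess mouths at (187,249) and (389,249), and the pin axis is at about 50 mm. I open gradually.

```bash
python3 -m handwheel '0 0 0 0 0.57;0 0 0 0 0.55;0 0 0 0 0.53;0 0 0 0 0.51;0 0 0 0 0.49;0 0 0 0 0.47;0 0 0 0 0.45;0 0 0 0 0.43;0 0 0 0 0.41;0 0 0 0 0.41;0 0 0 0 0.41'
python3 -m handwheel '0 0 0 0 0.4;0 0 0 0 0.39;0 0 0 0 0.38;0 0 0 0 0.37;0 0 0 0 0.36;0 0 0 0 0.35;0 0 0 0 0.34;0 0 0 0 0.34;0 0 0 0 0.34'
python3 look.py w6;  cat > pl.py <<'E'
from h import *
import sys
D=np.load(f"/tmp/{sys.argv[1]}.npz");P=D["P"]
a=np.radians(69.8);ax=np.array([np.cos(a),np.sin(a)]);pp=np.array([ax[1],-ax[0]]);C=np.array([512.7,218.5])
for lo,hi in((-45,-15),(15,45)):
    s=(P[...,:2]-C)@ax;t=(P[...,:2]-C)@pp
    m=(P[...,2]>84)&(P[...,2]<96)&(s>lo)&(s<hi)&(t>0)&(t<18)
    print("tab top",m.sum(),"s",np.percentile(s[m],[3,97]).round(1),"z",np.percentile(P[m][:,2],[5,50,95]).round(1),"t",np.percentile(t[m],[1,99]).round(1))
for lo,hi in((-62,-42),(42,62)):
    m=(P[...,2]>42)&(P[...,2]<58)&(s>lo)&(s<hi)&(abs(t)<9)
    if m.any(): print("pin",m.sum(),"s",np.percentile(s[m],[1,99]).round(1),"z98",np.percentile(P[m][:,2],98).round(1),"t",np.percentile(t[m],[1,99]).round(1))
E
python3 pl.py w6
```

```text
clock: 8.93
eef_pos: [513.0, 219.3, 61.4]
eef_rot: [3.142, 0.0, -0.354]
wrist_force: [0.0, -0.3, -3.4]
finger_gap: 55.5
finger_force: 6.7
clock: 9.68
eef_pos: [513.0, 219.2, 61.4]
eef_rot: [-3.142, -0.0, -0.354]
wrist_force: [0.9, -0.9, -3.2]
finger_gap: 62.2
finger_force: 5.4
9.7333 [513.  219.3  61.5] [-180.     -0.    -20.28] F [-0.   0.8 -3.6] 62.284799982163634 5.361317434580997
[[-0.347, -0.901, -0.26, 587.891], [-0.938, 0.334, 0.096, 190.275], [0.0, 0.277, -0.961, 240.741], [0.0, 0.0, 0.0, 1.0]]
tab top 746 s [-42.3 -25.3] z [84.9 91.3 94.7] t [ 0.2 12. ]
tab top 740 s [24.8 41.7] z [84.9 91.3 94.9] t [ 0.3 11.7]
pin 522 s [-61.6 -42.5] z98 55.7 t [-8.7  8.3]
pin 510 s [43.  61.8] z98 56.1 t [-8.8  8.2]
```

View pics/w6.png

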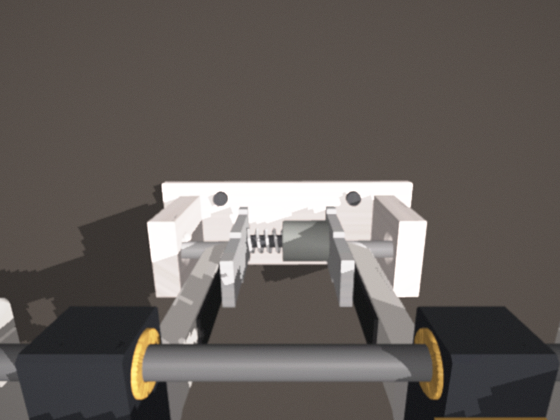

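Both pins are in their recesses, meeting the cheeks at (187,249) and (389,249). The gap is 62 mm. I continue to release to about 73 mm, keeping the fingers inside the cheeks.

```bash
python3 -m handwheel '0 0 0 0 0.33;0 0 0 0 0.32;0 0 0 0 0.31;0 0 0 0 0.3;0 0 0 0 0.29;0 0 0 0 0.28;0 0 0 0 0.27;0 0 0 0 0.25;0 0 0 0 0.23;0 0 0 0 0.22;0 0 0 0 0.22;0 0 0 0 0.22'
python3 look.py w7; python3 pl.py w7
```

```text
clock: 10.73
eef_pos: [513.0, 219.2, 61.5]
eef_rot: [-3.142, -0.0, -0.354]
wrist_force: [0.3, 0.5, -0.1]
finger_gap: 73.3
finger_force: 0.0
10.7833 [513.  219.2  61.5] [-180.     -0.    -20.28] F [0.4 0.4 0.1] 73.63940021915053 0.0
[[-0.347, -0.901, -0.26, 587.9], [-0.938, 0.334, 0.096, 190.275], [0.0, 0.277, -0.961, 240.777], [0.0, 0.0, 0.0, 1.0]]
tab top 745 s [-44.  -27.5] z [84.7 91.1 94.8] t [ 0.1 12. ]
tab top 745 s [27.3 43.9] z [84.8 91.1 94.9] t [ 0.1 11.8]
pin 359 s [-61.7 -43. ] z98 55.3 t [-8.5  8.2]
pin 339 s [43.6 61.6] z98 55.6 t [-8.4  8.5]
```

View pics/w7.png

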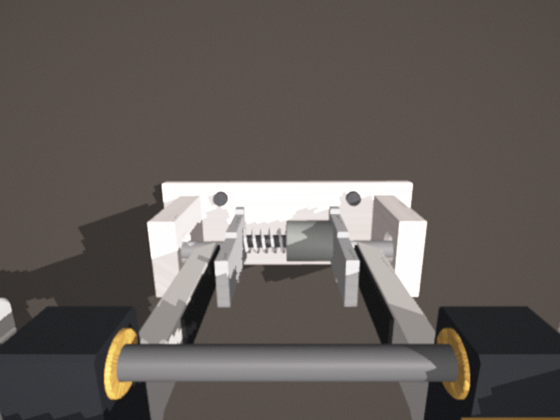

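The fingers are free and the wrist force is zero. Both pins enter the cheeks at (187,249) and (389,249). I retreat straight up and check.

```bash
python3 -m handwheel '0 0 0.1 0 0.22;0 0 0.2 0 0.22;0 0 0.3 0 0.22;0 0 0.4 0 0.22;0 0 0.5 0 0.22;0 0 0.5 0 0.22;0 0 0.5 0 0.22;0 0 0.5 0 0.22;0 0 0.5 0 0.22;0 0 0 0 0.22;0 0 0 0 0.22;0 0 0 0 0.22'
python3 look.py w8; python3 seg.py w8 512.7 218.5 50 80,100; python3 - <<'E'
from h import *
D=np.load("/tmp/w8.npz");im=D["im"];P=D["P"]
a=np.radians(69.8);ax=np.array([np.cos(a),np.sin(a)]);pp=np.array([ax[1],-ax[0]]);C=np.array([512.7,218.5])
s=(P[...,:2]-C)@ax;t=(P[...,:2]-C)@pp
for sg in(-1,1):
  m=(sg*s>38)&(sg*s<57)&(abs(t)<7)&(P[...,2]>44)&(P[...,2]<60);print("pin",sg,m.sum(),"z",np.percentile(P[m][:,2],[50,97]).round(1),"t",np.percentile(t[m],[1,99]).round(1))
v,u=np.where((abs(s)<90)&(abs(t)<40));c=im[v.min():v.max(),u.min():u.max()]
cv2.imwrite("pics/w8c.png",cv2.resize(c,None,fx=3,fy=3)[:600,:800,::-1])
E
```

```text
clock: 11.78
eef_pos: [512.7, 219.1, 201.3]
eef_rot: [3.141, 0.0, -0.354]
wrist_force: [-0.3, 0.6, -0.5]
finger_gap: 73.6
finger_force: 0.0
11.8333 [512.6 219.1 200.8] [ 1.7996e+02  5.0000e-02 -2.0280e+01] F [-0.4  0.5 -0. ] 73.15920546533842 0.0
[[-0.347, -0.901, -0.26, 587.674], [-0.938, 0.334, 0.096, 190.198], [0.0, 0.278, -0.961, 380.535], [0.0, 0.0, 0.0, 1.0]]
80,100 [321. 203.] 240 mean [502.7 190.   90.7] zpct [83.2 91.4 93.1] rect [502.  190.1] [ 6.1 24.3] 70.5
80,100 [251. 202.] 244 mean [523.6 246.4  90.3] zpct [81.4 91.3 92.8] rect [522.9 247.1] [ 6.2 23.9] 70.0
pin -1 218 z [53.7 55.6] t [-4.8  4.8]
pin 1 198 z [53.6 55.5] t [-4.3  4.3]
```

View pics/w8c.png

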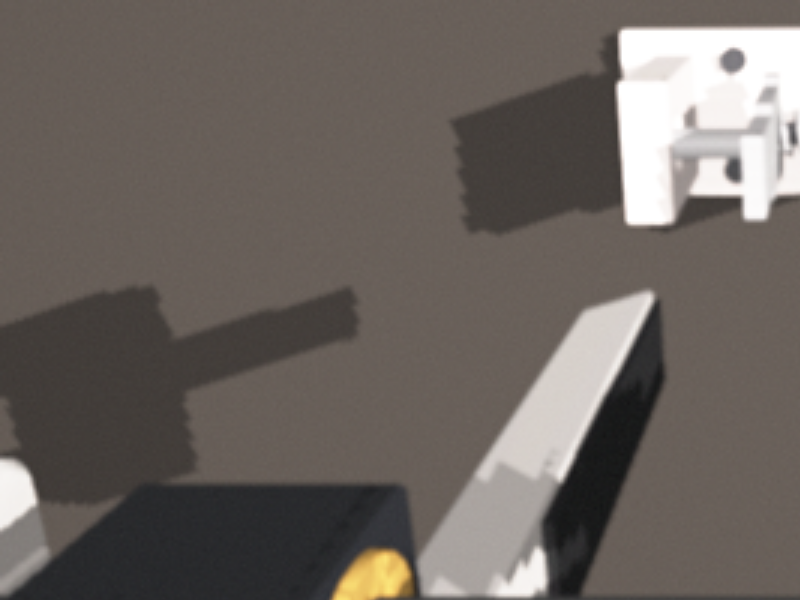

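The crop shows the pin entering the left cheek at (680,145). Both tab tops are level at about 91 mm, which puts the feet at about 19 mm. The plates measure 66.7 mm over their outer faces, centred between the cheeks. The roller is seated, and the gripper is clear.

```bash
python3 -c "
from cell import sign_off;print(sign_off())"
```

```text
the job is handed in; nothing more can be done
None
```

The job is handed in at about 12 s of the 43 s limit: the roller is released with both pins in the bracket's recesses, the gripper is clear, and I kept away from the cup, scraper and nozzle without re-imaging them at the end.

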